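Close the condiment caddy's drawer and lift the caddy level

TASK

The table caddy with the two seasoning jars is going out to the dining room: first, while it still stands on the worktop, push its open drawer fully home until the catch holds it, so that it cannot slide out on the way, without shoving the caddy along. Then take the caddy by the bar of its carrying handle, lift it until it is about 12 cm clear of the worktop with both jars still standing in their wells, and keep it level and still in the air. Finish while holding it there; never let the caddy tip, and leave the other things on the worktop where they are.

Things in the scene. Friction and masses are not known exactly. Their poses are not given: they have to be found in the camera images.
- caddy: pale bamboo condiment caddy: case 130 mm deep (its x), 196 mm wide (its y), top deck 80 mm above the worktop; loose, about 0.9 kg with drawer and jars. Origin: centre of its underside; x points from drawer front to back, y to its left, z up. The deck has two wells with jars and a carrying handle in the middle. Its rubber feet hold against pushes of up to about 4 N
- drawer (a joint): the drawer in the caddy's -x side, its front 54 mm high, as wide as the case; 0 = fully home, value in m grows as it comes out along the caddy's -x (at most 0.070). It runs easily (under 1 N); at 9 mm it meets a sprung catch that takes about 2 N to pass and springs it back out to about 10 mm if let go too soon; from 3 mm on the catch snaps it home and holds it there
- knob (a point): centre of the outer face of the drawer's round dark knob: 22 mm across, 23 mm proud of the drawer front, 40 mm above the caddy's underside; moves with the drawer. With the drawer home it lies at (-0.096, 0, 0.040) in the caddy's frame
- grip (a point): centre of the handle's dark wooden grip bar, at (0, 0, 0.160) in the caddy's frame: flat-sided, 82 mm long along the caddy's y, 14 mm thick along its x, 16 mm high; 72 mm free below it down to the deck; two thin posts 36 mm either side of its centre. Rigid with the caddy, above its centre of mass to within about 15 mm
- green_jar: seasoning jar with green cap, 46 mm across, 106 mm high, origin at the centre of its underside, z up; stands loose in one of the two wells, its weight may differ
- brown_jar: seasoning jar with dark brown cap, 44 mm across, 105 mm high, origin at the centre of its underside, z up; stands loose in the other well, its weight may differ
- well_left (a point): centre of the floor of the well at the caddy's +y side, 68 mm from the middle; round, 49 mm wide, 13 mm deep, its floor 67 mm above the caddy's underside
- well_right (a point): centre of the floor of the well at the caddy's -y side, as the left one
- handle: the carrying handle as one rigid piece of the caddy (bar and posts); its frame coincides with the caddy's, use point grip for the bar
- timer: white kitchen timer with red dial, 62 mm across, 44 mm high, on the worktop to the left of the caddy; bystander
- cup_a: white cup upside down on the gilt tray, 74 mm across, 64 mm high; bystander
- cup_b: second white cup upside down on the gilt tray, 74 mm across, 64 mm high; bystander
- tin: red food tin, 75 mm across, 110 mm high, far left; bystander
- carton: upright brown carton, 31 x 100 x 123 mm, far left; bystander
- bottle: clear sauce bottle with green cap, 47 x 80 mm, 208 mm high, behind the caddy beside the cabinet; bystander
There are look-alikes about, which are no part of the job. Leave any pink look-alike of the green_jar alone.

How it is judged:
On the way, in this order (a step that is already met when the one before it is completed fails the run):
1. the drawer is home in its catch while the caddy still stands on the worktop (value of joint drawer below 0.002 m and height (world z) of caddy below 0.01 m), for 0.2 s.
2. the caddy hangs clear of the worktop by its handle, level, the drawer still home (height (world z) of caddy above 0.08 m and value of joint drawer below 0.002 m and angle between caddy's own z axis and vertical below 0.08 rad and contact force between handle and the fingers above 2 N), for 0.5 s.
At the end, for the whole second after the job is handed in: The caddy is held by the handle bar in the fingers alone, its underside 8 to 20 cm above the worktop, within 0.08 rad of level and still (under 0.03 m/s and 0.2 rad/s); the drawer is home within 2 mm; both jars stand in their wells (within 10 mm, upright within 0.2 rad) (all of step 2 and height (world z) of caddy below 0.2 m and linear speed of caddy below 0.03 m/s and angular speed of caddy below 0.2 rad/s and contact force between caddy and the arm below 0.5 N and contact force between caddy and bottle below 0.2 N and ((distance between green_jar and well_left below 0.01 m and distance between brown_jar and well_right below 0.01 m) or (distance between green_jar and well_right below 0.01 m and distance between brown_jar and well_left below 0.01 m)) and angle between each of green_jar, brown_jar's own z axis and vertical below 0.2 rad); the arm keeps its last pose, push and grip.
It fails at once if the caddy is tipped by more than 0.3 rad (angle between caddy's own z axis and vertical above 0.3 rad).
It fails at once if a bystander is moved by more than 3 cm (distance of any of timer, cup_a, cup_b, tin, carton, bottle from where it was at the start of the episode above 0.03 m).
It fails at once if the caddy is shoved more than 25 mm along the worktop (height (world z) of caddy below 0.01 m and distance of caddy from where it was at the start of the episode above 0.025 m).
It also fails if it takes over 48 s, if anything falls off the work surface, if the arm or the gripper's body presses on something with over 40 N, if the wrist force passes 120 N, or if a joint passes its speed limit or range.

ROBOT

A 7-joint arm with a two-finger parallel gripper is mounted at the origin on a cart in front of the work surface, level with it; the furniture and walls round the work are solid. World frame = base frame: x ahead of the robot, y to its left, z up, the work surface at z = 0. Lengths are in m, angles in rad, forces in N, time in s.
With the tool pointing down it reaches from about 0.4 to 0.85 m from the base axis. Payload 10.4 kg.
Tool frame: the origin (TCP) lies midway between the tips of the shut fingers; the grasp point (between the pads) lies 19 mm behind it (manip.tcp_to_grasp is the distance from the TCP to the grasp point, in m); z points along the fingers, y is the line along which they close (so a half turn about z gives the same grasp; the last joint's range is limited). The gripper opens to 85 mm and grips with 20 to 120 N. Pads are 22 mm wide; open, the fingers measure 114 mm over their backs; the gripper's body (76 mm by 85 mm) begins 54 mm behind the grasp point. The pads swing forward as they close: fully open they stand 13 mm farther back than shut.
Start: joints at [-1.209, 0.332, -0.065, 1.46, 0.022, 1.35, -0.088], TCP at [0.235, 0.579, 0.231] pointing down, gripper open.
Joint ranges: [-2.6, 2.6], [-0.5, 2.12], [-1.47, 1.34], [0.16, 2.42], [-1.27, 4.41], [0.06, 2.06], [-2.6, 2.6]. Speed limits (rad/s): [2.22, 2.22, 2.79, 2.79, 3.14, 3.14, 3.14].

INTERFACE

Orientations are given as a unit quaternion [x, y, z, w].
In Python, from workcell import manip gives the robot as it stands.
- The arm moves only by the shell command python3 -m jog 'ROWS' [FORCE]. ROWS is a JSON object of lists of equal length, an entry for each row: "offset": the shift along the world's x, y, z in m, a list of three; "yaw": the turn about the world's z in degrees; "jaw": the closure, from 0 (fully open) to 1 (shut). A call has 1 to 20 rows; each row shifts and turns the commanded pose from where the row before left it; what a row does not reach is not made up. A row lasts 1/12 s, in which the tool goes at most 41.7 mm and 7.16 degrees, less where a joint would pass 70% of its speed; a pose out of reach is approached as far as the arm can. A call is refused whole if a number of a shift passes 0.0417 or a number of a turn 7.16, either way. A call with a gripper value outside its range is refused whole. The fingers move at their own pace and stop on an object; FORCE is the grip in N (left out, the last holds). Time passes only in rows, so rows that do not move let the fingers close. It gives the time, the measured TCP pose, the force, the opening and the grip force at its end, in the units of the state.
- manip.get_obs(): the state, without advancing time (a new reading comes with each control period).
- manip.camera(name): name is "side" or "top"; returns a dict with "frame" (400x640x3 uint8, red, green, blue), "camera_matrix" (3x3 intrinsics, pixels), "eye" and "attitude" of the camera in the world. Camera axes: x right, y up, looking along -z (the intrinsics and any distortion apply to the point x, -y, -z); pixel columns grow to the right and rows downward; lengths in m; the calibration is good to about 2 mm. A picture is of the moment at which its call begins. There is no depth.
- manip.hand_in(): hands the job in; it is judged then, once.
Trained networks look in a picture, given as the dict that the camera call returned (one of the last four; its "shot" number tells which), for a name from the list of things; names that differ only in an ending like _2 or _b are one class to them, and where a whole thing is asked for, a point or a joint stands for the part that bears it (a point fixed in the world has none). Each returns a list of dicts, best first, with "score" (0 to 1); they miss things now and then, are a little off and sometimes report something else, mostly with a low value. They report only what shows in the picture. A call takes as long as a camera call. They do not tell look-alikes from the thing itself.
- manip.masks_of(picture, name): "region" (400x640 bool, what is visible of it).
- manip.tip_of(picture, name): "at" ([x, y, z] in m, in world coordinates, good to about 4 mm: a listed point, or the origin of a listed thing).
The state is a dict: "clock": time; "joint_pos": joint angles; "joint_velocities": joint speeds; "tau": joint torques, N m; "position": TCP position; "ee_rot": TCP orientation; "ft_force": force on the tool from outside, world axes, zero at the start; "torque": the same for the moment, N m; "grip_width": opening from 0.0 (shut) to 1.0 (fully open); "grasp_force": force on a finger pad.
Only numpy, scipy, OpenCV 4.12 (cv2) and the standard library are available. Lean on these libraries where they do the work, as an engineer would, in place of code of your own. Each camera call takes 0.05 s, during which the arm holds its last target. There are 200 camera calls.

## Working session

There is one attempt and no reset: what is moved stays moved. The work goes in short steps, Python scripts to look and compute and a shell command to move; the robot and the scene stay as the last step left them, time stands still between calls to the robot, and variables do not carry over. Pictures are saved under pics/ and viewed, at most 10 in all, crops included, and the job is handed in when it is done.

```bash
mkdir -p pics; cat > h.py <<'E'
from workcell import manip
import numpy as np, cv2
def save(p,n): cv2.imwrite('pics/'+n,cv2.cvtColor(p['frame'],cv2.COLOR_RGB2BGR))
E
python3 - <<'E'
from h import *
for c in('side','top'):
    p=manip.camera(c); save(p,c+'0.png'); print(c,p['eye'])
    for n in('caddy','knob','grip','green_jar','brown_jar','well_left','well_right','timer','bottle'):
        print(n,[(np.round(d['at'],3).tolist(),round(d['score'],2)) for d in manip.tip_of(p,n)[:3]])
o=manip.get_obs();print(o)
E
```

```text
side [-0.25281177 -0.35372263  1.44303822]
caddy [([0.561, -0.313, -0.002], 0.78)]
knob [([0.41, -0.324, 0.037], 0.65)]
grip [([0.555, -0.314, 0.161], 0.91)]
green_jar [([0.564, -0.16, 0.001], 0.8), ([0.552, -0.248, 0.065], 0.78), ([0.569, -0.381, 0.07], 0.54)]
brown_jar [([0.565, -0.381, 0.073], 0.88), ([0.557, -0.314, 0.161], 0.24)]
well_left [([0.549, -0.246, 0.07], 0.85)]
well_right [([0.56, -0.379, 0.071], 0.63)]
timer [([0.489, -0.093, -0.005], 0.77), ([0.559, -0.316, -0.004], 0.18)]
bottle [([0.751, -0.163, -0.002], 0.66), ([0.459, 0.46, -0.001], 0.64)]
top [ 0.34478042 -0.0675849   1.62796477]
caddy [([0.556, -0.313, 0.004], 0.83), ([0.56, -0.314, 0.0], 0.67)]
knob [([0.407, -0.326, 0.042], 0.62)]
grip [([0.563, -0.384, 0.068], 0.74), ([0.561, -0.317, 0.157], 0.58)]
green_jar [([0.552, -0.245, 0.071], 0.52), ([0.564, -0.155, 0.001], 0.52)]
brown_jar [([0.562, -0.382, 0.066], 0.61), ([0.495, 0.062, 0.004], 0.18)]
well_left [([0.55, -0.248, 0.068], 0.93)]
well_right [([0.554, -0.312, -0.001], 0.29)]
timer [([0.486, -0.091, 0.002], 0.8)]
bottle [([0.75, -0.162, -0.0], 0.96), ([0.501, 0.186, 0.005], 0.62)]
{'clock': 1.0, 'joint_pos': array([-1.20862243,  0.33219236, -0.06468877,  1.46006104,  0.02157766,
        1.34988689, -0.08849186]), 'joint_velocities': array([-9.91175132e-04, -1.69842086e-03,  5.11245598e-04, -1.74564407e-05,
       -9.91968328e-04,  6.21251867e-04, -7.70916678e-04]), 'tau': array([ 1.48451854e-03, -6.25271773e+01,  4.93933226e-02, -3.91819489e+01,
        1.62826153e-02,  2.04179167e-03,  3.95314646e-05]), 'position': array([0.2345906 , 0.57934929, 0.23136089]), 'ee_rot': array([ 1.91204778e-01,  9.81550165e-01,  7.47116528e-05, -6.79199122e-06]), 'ft_force': array([-0.28759854, -0.30036854,  0.02115615]), 'torque': array([0.00942804, 0.05653487, 0.03453897]), 'grasp_force': 0.0, 'grip_width': 0.9968003063341636}
```

View pics/side0.png

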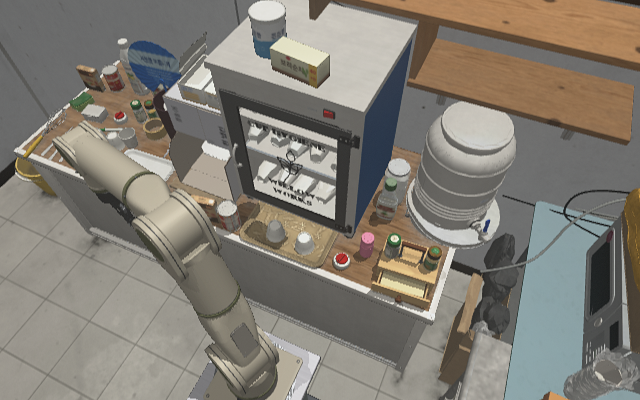

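View pics/top0.png

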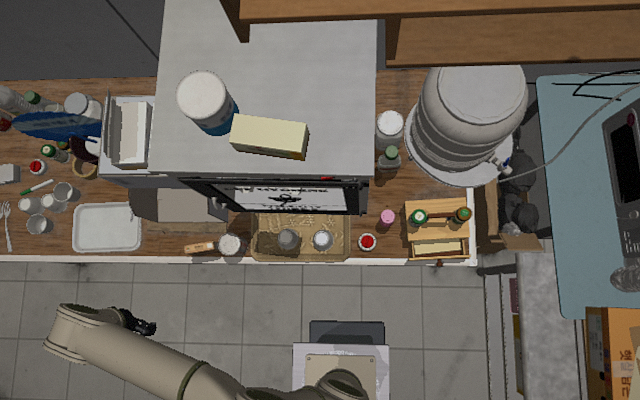

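Side view: the caddy is at about (410,275), with its open drawer facing the robot. The green-capped jar is in its left well at (393,245) and the brown-capped jar in its right well at (433,255). The pink look-alike stands free at (367,243) and isn't part of the job. The top view agrees: caddy (437,228), knob (438,262), timer (367,241). I'll confirm with one crop and measure the yaw.

```bash
python3 - <<'E'
from h import *
im=cv2.imread('pics/side0.png')[215:315,335:465]
im2=cv2.imread('pics/top0.png')[190:280,355:485]
im=cv2.resize(im,None,fx=5,fy=5,interpolation=cv2.INTER_CUBIC)
cv2.imwrite('pics/crop0.png',im)
W={'grip':[],'well_left':[],'well_right':[],'knob':[]}
H=dict(grip=.16,well_left=.067,well_right=.067,knob=.04)
for k in range(2):
  for c in('side','top'):
    p=manip.camera(c)
    for n in W:
      for d in manip.tip_of(p,n):
        if d['score']>.45 and abs(d['at'][2]-H[n])<.015: W[n].append(d['at']);break
for n in W: W[n]=np.array(W[n]);print(n,np.round(W[n],3).tolist(),np.round(W[n].mean(0),4))
g,l,r,k=[W[n].mean(0) for n in('grip','well_left','well_right','knob')]
d=l-r;print('yaw wells',np.degrees(np.arctan2(-d[0],d[1])),'len',np.linalg.norm(d[:2]))
d=(g+(l+r)/2)/2-k;print('yaw knob',np.degrees(np.arctan2(d[1],d[0])),np.hypot(*d[:2]))
E
```

```text
grip [[0.556, -0.313, 0.158], [0.564, -0.313, 0.158], [0.559, -0.312, 0.16], [0.559, -0.317, 0.157]] [ 0.5596 -0.3141  0.1583]
well_left [[0.551, -0.246, 0.071], [0.55, -0.245, 0.067], [0.552, -0.245, 0.068], [0.552, -0.246, 0.067]] [ 0.5511 -0.2455  0.0682]
well_right [[0.56, -0.382, 0.066], [0.563, -0.382, 0.07], [0.563, -0.381, 0.069], [0.562, -0.379, 0.072]] [ 0.5619 -0.381   0.0691]
knob [[0.413, -0.322, 0.038], [0.409, -0.327, 0.041], [0.408, -0.322, 0.04], [0.409, -0.322, 0.043]] [ 0.4099 -0.3235  0.0406]
yaw wells 4.545774758265298 len 0.13595266179814208
yaw knob 3.8105458208191805 0.1484970393749484
```

View pics/crop0.png

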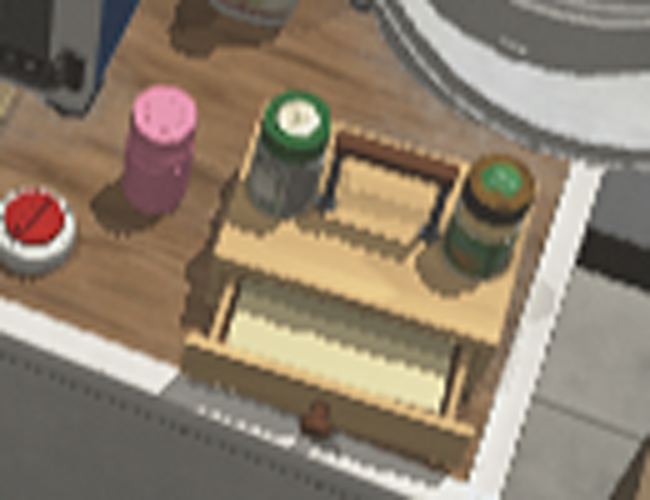

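```bash
python3 -m jog '{"offset":[[0.018,-0.032,0.003],[0.018,-0.032,0.003],[0.018,-0.032,0.003],[0.018,-0.032,0.003],[0.018,-0.032,0.003],[0.018,-0.032,0.003],[0.018,-0.032,0.003],[0.018,-0.032,0.003],[0.018,-0.032,0.003],[0.018,-0.032,0.003],[0.018,-0.032,0],[0.018,-0.032,0],[0,-0.036,0],[0,-0.036,0],[0,-0.036,0],[0,-0.036,0],[0,-0.036,0]],"yaw":[-7,-7,-7,-7,-7,-7,-7,-7,-7,-7,-7,-7,-7,-7,-7,-7,-7],"jaw":[1,1,1,1,1,1,1,1,1,1,1,1,1,1,1,1,1]}' 40
```

```text
clock: 3.42
position: [0.4503, 0.0136, 0.2615]
ee_rot: [0.944, 0.331, 0.0, -0.0]
ft_force: [0.2, 0.3, -0.4]
grip_width: -0.004
grasp_force: 0.0
```

The crop confirms it. Green jar left, brown jar right, both standing in the caddy's wells; the pink jar is outside it. Well spacing is 0.136 m, as it should be. The drawer is about 52 mm open and the caddy yaw about 4.3°.

```bash
python3 -m jog '{"offset":[[-0.009,-0.034,0],[-0.009,-0.034,0],[-0.009,-0.034,0],[-0.009,-0.034,0],[-0.009,-0.034,0],[-0.009,-0.034,0],[-0.009,-0.034,0],[-0.009,-0.034,0],[-0.009,-0.034,0],[-0.009,-0.035,0],[0,0,-0.032],[0,0,-0.032],[0,0,-0.032],[0,0,-0.032],[0,0,-0.032],[0,0,-0.032],[0,0,-0.02],[0,0,-0.014],[0,0,0]],"yaw":[-7,-7,-7,-7,-6.3,0,0,0,0,0,0,0,0,0,0,0,0,0,0],"jaw":[1,1,1,1,1,1,1,1,1,1,1,1,1,1,1,1,1,1,1]}'
```

```text
clock: 5.0
position: [0.359, -0.3247, 0.0329]
ee_rot: [0.999, 0.041, -0.002, -0.001]
ft_force: [-0.7, -0.2, 0.1]
grip_width: 0.001
grasp_force: 0.0
```

```bash
python3 -m jog '{"offset":[[0.008,-0.003,0.003],[0.008,0,0.002],[0.008,0.001,0],[0.006,0,0],[0.006,0.001,0],[0.004,0,0],[0.004,0,0],[0.004,0,0],[0.004,0.001,0],[0.004,0,0],[0.004,0,0],[0.004,0.001,0],[0.004,0,0],[0.004,0,0],[0.004,0.001,0],[0,0,0]],"yaw":[0,0,0,0,0,0,0,0,0,0,0,0,0,0,0,0],"jaw":[1,1,1,1,1,1,1,1,1,1,1,1,1,1,1,1]}'; python3 - <<'E'
from h import *
for c in('side','top'):
    p=manip.camera(c); save(p,c+'1.png')
    for n in('caddy','grip','knob','well_left','well_right'):
        print(c,n,[(np.round(d['at'],3).tolist(),round(d['score'],2)) for d in manip.tip_of(p,n)[:2]])
print(manip.get_obs()['ft_force'])
E
```

```text
clock: 6.33
position: [0.4376, -0.3234, 0.0403]
ee_rot: [0.999, 0.041, 0.0, 0.0]
ft_force: [-0.0, -0.4, 0.1]
grip_width: -0.001
grasp_force: 0.0
side caddy [([0.559, -0.311, -0.002], 0.94), ([0.561, -0.382, 0.07], 0.26)]
side grip []
side knob []
side well_left [([0.552, -0.245, 0.07], 0.63)]
side well_right [([0.559, -0.381, 0.071], 0.58)]
top caddy [([0.555, -0.312, 0.001], 0.9), ([0.447, -0.321, 0.04], 0.74)]
top grip [([0.563, -0.313, 0.158], 0.78)]
top knob [([0.447, -0.322, 0.041], 0.75), ([0.458, 0.458, -0.002], 0.15)]
top well_left [([0.55, -0.247, 0.066], 0.86), ([0.555, -0.245, 0.067], 0.42)]
top well_right [([0.565, -0.381, 0.069], 0.75)]
[-0.44597117 -0.27521506  1.11954626]
```

```bash
python3 -m jog '{"offset":[[0.002,0,0],[0.002,0,0],[0.002,0.001,0],[0.002,0,0],[0,0,0]],"yaw":[0,0,0,0,0],"jaw":[1,1,1,1,1]}';python3 -m jog '{"offset":[[0.002,0,0],[0,0,0]],"yaw":[0,0],"jaw":[1,1]}';python3 -m jog '{"offset":[[0.002,0,0],[0,0,0]],"yaw":[0,0],"jaw":[1,1]}'
```

```text
clock: 7.35
position: [0.4449, -0.3227, 0.0403]
ee_rot: [0.999, 0.041, -0.0, 0.0]
ft_force: [-1.5, 0.0, -0.4]
grip_width: 0.001
grasp_force: 0.5
clock: 7.52
position: [0.4469, -0.3226, 0.0403]
ee_rot: [0.999, 0.041, 0.0, 0.0]
ft_force: [0.6, 0.6, -0.8]
grip_width: 0.0
grasp_force: 0.3
clock: 7.68
position: [0.4492, -0.3226, 0.0404]
ee_rot: [0.999, 0.041, 0.0, 0.0]
ft_force: [-0.3, 0.2, 0.3]
grip_width: 0.001
grasp_force: 0.0
```

```bash
python3 -m jog '{"offset":[[0.002,0,0],[0,0,0]],"yaw":[0,0],"jaw":[1,1]}';python3 - <<'E'
from h import *
for i in range(2):
  for c in('side','top'):
    p=manip.camera(c)
    for n in('caddy','grip','knob','well_left','well_right'):
        print(c,n,[(np.round(d['at'],3).tolist(),round(d['score'],2)) for d in manip.tip_of(p,n)[:1]])
    print(np.round(manip.get_obs()['ft_force'],1))
im=cv2.cvtColor(p['frame'],cv2.COLOR_RGB2BGR)[190:290,375:505]
cv2.imwrite('pics/crop2.png',cv2.resize(im,None,fx=5,fy=5,interpolation=cv2.INTER_CUBIC))
E
```

```text
clock: 7.85
position: [0.4512, -0.3226, 0.0404]
ee_rot: [0.999, 0.041, 0.0, 0.0]
ft_force: [0.2, -0.0, -0.0]
grip_width: 0.002
grasp_force: 0.0
side caddy [([0.56, -0.314, -0.001], 0.84)]
side grip [([0.465, 0.362, -0.002], 0.73)]
side knob []
side well_left [([0.553, -0.246, 0.068], 0.65)]
side well_right [([0.559, -0.383, 0.068], 0.91)]
[ 0.6 -0.4 -0.9]
top caddy [([0.555, -0.313, -0.0], 0.86)]
top grip [([0.56, -0.316, 0.157], 0.72)]
top knob [([0.46, -0.322, 0.043], 0.39)]
top well_left []
top well_right [([0.565, -0.38, 0.07], 0.71)]
[-0.   0.4 -0.3]
side caddy [([0.561, -0.314, -0.002], 0.58)]
side grip []
side knob []
side well_left [([0.552, -0.245, 0.07], 0.59)]
side well_right [([0.56, -0.382, 0.07], 0.62)]
[ 0.3 -1.3 -0.1]
top caddy [([0.556, -0.314, 0.0], 0.55)]
top grip [([0.561, -0.32, 0.158], 0.67)]
top knob [([0.464, -0.322, 0.041], 0.5)]
top well_left [([0.55, -0.245, 0.07], 0.95)]
top well_right [([0.565, -0.38, 0.071], 0.78)]
[-0.2  0.4  0.3]
```

View pics/crop2.png

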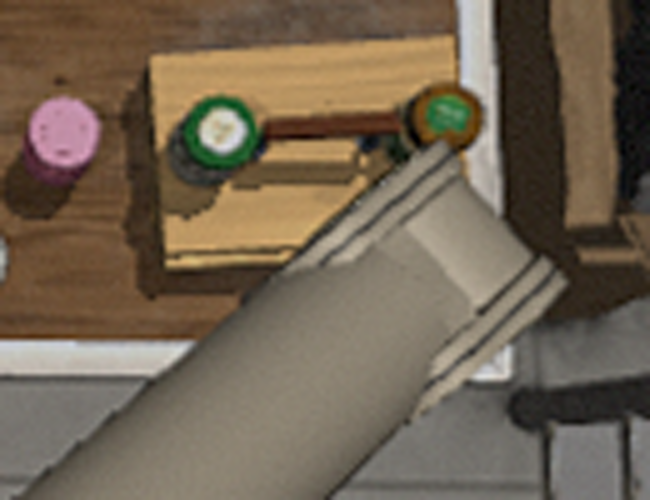

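The drawer front at (210,258) lies against the case, and the push force dropped as if the catch had snapped. I'll check with a light push on.

```bash
python3 -m jog '{"offset":[[0.001,0,0],[0,0,0]],"yaw":[0,0],"jaw":[1,1]}';python3 -m jog '{"offset":[[0.001,0,0],[0,0,0]],"yaw":[0,0],"jaw":[1,1]}';python3 -m jog '{"offset":[[0.001,0,0],[0,0,0]],"yaw":[0,0],"jaw":[1,1]}'
```

```text
clock: 9.22
position: [0.4514, -0.3227, 0.0403]
ee_rot: [0.999, 0.041, -0.0, -0.0]
ft_force: [-1.7, 0.4, 0.5]
grip_width: -0.001
grasp_force: 0.5
clock: 9.38
position: [0.4515, -0.3227, 0.0402]
ee_rot: [0.999, 0.04, -0.001, -0.0]
ft_force: [-4.9, 1.0, 3.4]
grip_width: -0.003
grasp_force: 2.7
clock: 9.55
position: [0.4516, -0.3228, 0.0401]
ee_rot: [0.999, 0.04, -0.002, -0.001]
ft_force: [-8.9, 1.8, 6.5]
grip_width: 0.001
grasp_force: 4.5
```

The drawer hits a hard stop at TCP x = 0.4515, which is exactly where the home position should be. I'll back off, rise, turn 90°, and go over the bar.

```bash
python3 -m jog '{"offset":[[-0.01,0,0],[-0.02,-0.001,0],[-0.025,-0.002,0],[0,0,0.03],[0,0,0.035],[0,0,0.035],[0,0,0.035],[0,0,0.035],[0,0,0.035],[0,0,0.015],[0.02,0,0],[0.02,0.002,0],[0.02,0.002,0],[0.02,0.002,0],[0.02,0.002,0],[0.02,0.002,0],[0.02,0.002,0],[0.015,0,0],[0,0,0],[0,0,0]],"yaw":[0,0,0,0,6.9,6.9,6.9,6.9,6.9,6.9,6.9,6.9,6.9,6.9,6.9,6.9,6.9,0,0,0],"jaw":[1,1,1,1,1,0.2,0.2,0.2,0.2,0.2,0.2,0.2,0.2,0.2,0.2,0.2,0.2,0.2,0.2,0.2]}' 60; python3 - <<'E'
from h import *
for c in('side','top'):
    p=manip.camera(c)
    for n in('caddy','grip','knob','well_left','well_right'):
        print(c,n,[(np.round(d['at'],3).tolist(),round(d['score'],2)) for d in manip.tip_of(p,n)[:2]])
    if c=='side':
        im=cv2.cvtColor(p['frame'],cv2.COLOR_RGB2BGR)[200:310,335:475]
        cv2.imwrite('pics/crop3.png',cv2.resize(im,None,fx=5,fy=5,interpolation=cv2.INTER_CUBIC))
E
```

```text
clock: 11.22
position: [0.5536, -0.3137, 0.2598]
ee_rot: [0.68, 0.733, -0.0, -0.0]
ft_force: [-1.4, -0.2, 0.3]
grip_width: 0.801
grasp_force: 0.0
side caddy [([0.559, -0.313, -0.005], 0.94), ([0.75, -0.163, 0.002], 0.37)]
side grip [([0.559, -0.314, 0.16], 0.83)]
side knob []
side well_left [([0.551, -0.244, 0.067], 0.58)]
side well_right [([0.559, -0.383, 0.068], 0.95)]
top caddy [([0.557, -0.31, -0.001], 0.71)]
top grip [([0.56, -0.316, 0.158], 0.73)]
top knob []
top well_left [([0.548, -0.246, 0.068], 0.88)]
top well_right [([0.498, 0.063, 0.001], 0.57)]
```

View pics/crop3.png

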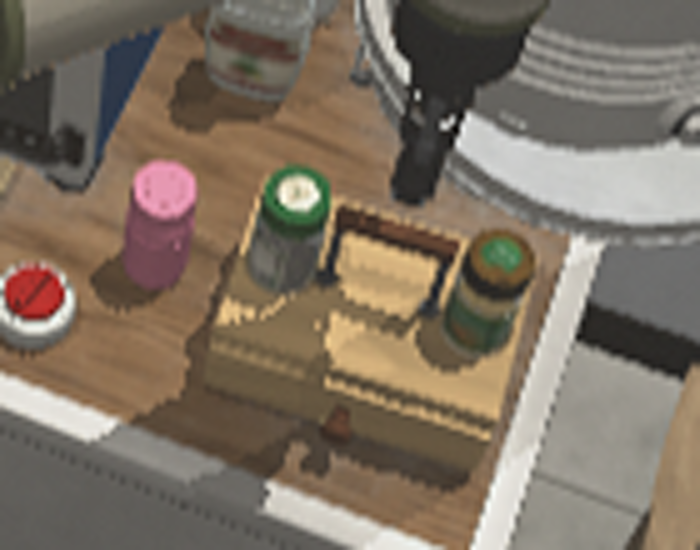

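The drawer is shut: its front at (350,420) is flush with the case and the knob is at (335,425). Both jars are standing, and the gripper is above the bar at (400,225). Now I'll descend and close.

```bash
python3 -m jog '{"offset":[[0.004,0,-0.01],[0.001,0,-0.02],[0,0,-0.02],[0,0,-0.02],[0,0,-0.02],[0,0,-0.015],[0,0,-0.013],[0,0,0],[0,0,0],[0,0,0],[0,0,0],[0,0,0],[0,0,0],[0,0,0],[0,0,0],[0,0,0]],"yaw":[0,0,0,0,0,0,0,0,0,0,0,0,0,0,0,0],"jaw":[0.2,0.2,0.2,0.2,0.2,0.2,0.2,0.2,0.4,0.6,0.7,0.8,0.9,1,1,1]}' 70
```

```text
clock: 13.15
position: [0.5582, -0.314, 0.1432]
ee_rot: [0.68, 0.733, 0.0, 0.0]
ft_force: [-4.4, 2.5, 6.1]
grip_width: 0.15
grasp_force: 68.8
```

The grip holds at about 13 mm, which matches the bar. I'll lift gently.

```bash
python3 -m jog '{"offset":[[0,0,0.002],[0,0,0.003],[0,0,0.004],[0,0,0.005],[0,0,0.006],[0,0,0.007],[0,0,0.008],[0,0,0.008]],"yaw":[0,0,0,0,0,0,0,0],"jaw":[1,1,1,1,1,1,1,1]}' 80
python3 -m jog '{"offset":[[0,0,0.008],[0,0,0.008],[0,0,0.008],[0,0,0.008],[0,0,0.008],[0,0,0.008],[0,0,0.008],[0,0,0.007],[0,0,0.006],[0,0,0.005],[0,0,0.003],[0,0,0.001],[0,0,0],[0,0,0],[0,0,0],[0,0,0],[0,0,0],[0,0,0]],"yaw":[0,0,0,0,0,0,0,0,0,0,0,0,0,0,0,0,0,0],"jaw":[1,1,1,1,1,1,1,1,1,1,1,1,1,1,1,1,1,1]}'
python3 - <<'E'
from h import *
for c in('side','top'):
    p=manip.camera(c)
    for n in('caddy','knob','well_left','well_right','green_jar','brown_jar'):
        print(c,n,[(np.round(d['at'],3).tolist(),round(d['score'],2)) for d in manip.tip_of(p,n)[:2]])
    if c=='side':
        im=cv2.cvtColor(p['frame'],cv2.COLOR_RGB2BGR)[160:310,325:495]
        cv2.imwrite('pics/crop4.png',cv2.resize(im,None,fx=4,fy=4,interpolation=cv2.INTER_CUBIC))
E
```

```text
clock: 13.82
position: [0.5587, -0.3138, 0.1863]
ee_rot: [0.68, 0.733, 0.0, 0.0]
ft_force: [-0.2, -0.7, -8.4]
grip_width: 0.149
grasp_force: 78.2
clock: 15.32
position: [0.5586, -0.3136, 0.2632]
ee_rot: [0.68, 0.733, -0.0, -0.0]
ft_force: [0.1, -1.0, -8.8]
grip_width: 0.146
grasp_force: 78.2
side caddy [([0.561, -0.313, 0.115], 0.84)]
side knob [([0.464, -0.317, 0.157], 0.71)]
side well_left [([0.552, -0.247, 0.187], 0.74), ([0.562, -0.38, 0.189], 0.41)]
side well_right [([0.562, -0.382, 0.186], 0.74), ([0.551, -0.246, 0.187], 0.46)]
side green_jar [([0.553, -0.246, 0.187], 0.75), ([0.564, -0.158, 0.0], 0.6)]
side brown_jar [([0.567, -0.382, 0.19], 0.63), ([0.458, 0.457, -0.001], 0.27)]
top caddy []
top knob []
top well_left [([0.553, -0.246, 0.188], 0.76)]
top well_right []
top green_jar [([0.561, -0.156, -0.002], 0.55), ([0.556, -0.243, 0.187], 0.49)]
top brown_jar []
```

View pics/crop4.png

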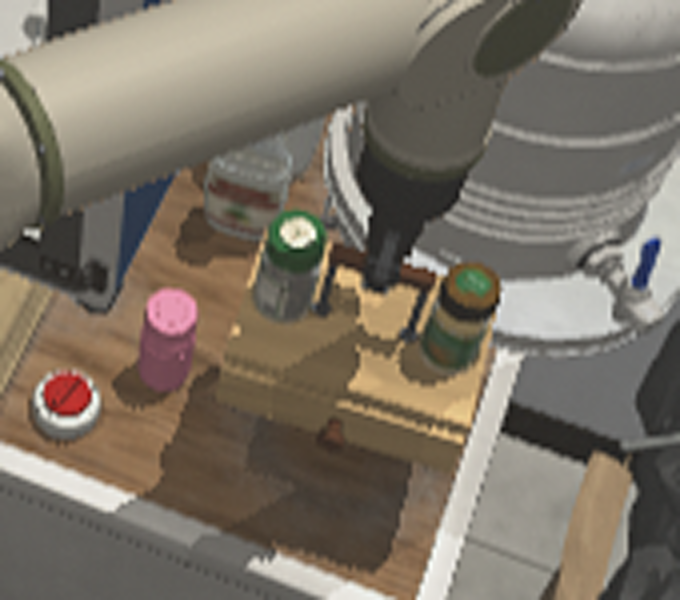

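The caddy hangs at about 0.12 m. Both wells are at z ≈ 0.187, so it's level. Both jars are upright at (295,265) and (458,315), the drawer is shut with its knob at (333,433), and the timer and bottle haven't moved.

```bash
python3 -c "
from workcell import manip
print(manip.hand_in())"
```

```text
the job is handed in; nothing more can be done
None
```

I pushed the drawer home against its stop, then lifted the caddy by its handle bar and held it level about 12 cm above the worktop, with both jars standing in their wells, and handed the job in; the hand-in returned no verdict.

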